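Match the handed stops and lay them in the fitting tray

ROBOT

A 6-joint arm with a two-finger parallel gripper is mounted at the origin on the work surface. World frame = base frame: x ahead of the robot, y to its left, z up, the work surface at z = 0. Lengths are in m, angles in rad, forces in N, time in s.
With the tool pointing down it reaches from about 0.4 to 0.825 m from the base axis. Payload 7 kg.
Tool frame: the origin (TCP) lies on the centre line of the jaws, within the pads' length; the fingertips stand 22 mm ahead of it and the grasp point (between the pads) lies 3 mm ahead of it; z points along the fingers, y is the line along which they close (so a half turn about z gives the same grasp; the last joint's range is limited). The gripper opens to 88 mm and grips with 3 to 60 N. Pads are 19 mm wide; open, the fingers measure 130 mm over their backs; the gripper's body (78 mm by 193 mm) begins 47 mm behind the grasp point.
Start: joints at [1.528, 0.359, 0.012, 0, -1.224, -0.288], TCP at [0.219, 0.638, 0.249] pointing down, gripper open.
Joint ranges: [-3.07, 3.07], [-1.43, 2.12], [-1.02, 1.25], [-3.03, 1.67], [-3.05, -0], [-3.03, 3.03]. Speed limits (rad/s): [2.39, 2.39, 3.01, 3.14, 3.14, 3.14].

INTERFACE

Orientations are given as [roll, pitch, yaw] about the fixed x, y, z axes, in that order (R = Rz(yaw) Ry(pitch) Rx(roll)).
In Python, from station import monitor, viewer, order gives the robot as it stands. The module is installed in compiled form; this text tells all that it offers.
- The arm moves only by the tool servo_tool, never from a script. Its argument "targets" is a list of rows, each an object with "angular": the turn, a rotation vector about the tool's x, y, z in degrees, a list of three; "xyz": the shift along the tool's x, y, z in cm, a list of three; "claw": the finger opening in cm, from 0 to 8.76. A call has 1 to 20 rows; each row shifts and turns the commanded pose from where the row before left it, along the tool's axes as they then stand; what a row does not reach is not made up. A row lasts 1/10 s, in which the tool goes at most 50 mm and 8.59 degrees, less where a joint would pass 70% of its speed; a pose out of reach is approached as far as the arm can. A call is refused whole if a number of a shift passes 5 or a number of a turn 8.59, either way. A call with a gripper value outside its range is refused whole. The fingers move at their own pace and stop on an object; "force" is the grip in N (left out, the last holds). Time passes only in rows, so rows that do not move let the fingers close. It gives the time, the measured TCP pose, the force, the opening and the grip force at its end, in the units of the state.
- monitor.get_state(): the state, without advancing time (a new reading comes with each control period).
- viewer.grab_frame(name): name is "scene" or "top" or "wrist"; returns a dict with "color" (480x640x3 uint8, blue, green, red), "fovy" (degrees; the focal length in pixels is half the picture's height over the tangent of half this angle, whatever the lens; pixels are square), "cx", "cy" (the principal point, pixels), "k1" (the pictures are not rectified: a ray, as slopes to the right and down, at radius r is drawn at 1 + k1 r^2 times it, then the intrinsics apply), "R" (3x3) and "t" (3): a world point X has camera coordinates R X + t. Camera axes: x right, y down, z forward; pixel columns grow to the right and rows downward; lengths in m; the calibration is good to about 2 mm. A picture is of the moment at which its call begins. There is no depth.
- order.job_done(): hands the job in; it is judged then, once.
The state is a dict: "t": time; "q": joint angles; "qd": joint speeds; "joint_efforts": joint torques, N m; "eef_pos": TCP position; "ee_rot": TCP orientation; "force": force on the tool from outside, world axes, zero at the start; "moment": the same for the moment, N m; "width": finger opening in m; "gripper_force": force on a finger pad.
Only numpy, scipy, OpenCV 4.12 (cv2) and the standard library are available. Lean on these libraries where they do the work, as an engineer would, in place of code of your own. Each camera call takes 0.05 s, during which the arm holds its last target. There are 200 camera calls.

TASK

Two identical L-shaped aluminium stops for the autosampler lie flat on the bench, and one of them lies wrong face up, so that it looks mirrored beside the L-shaped pockets of the grey tray. Turn over only the mirrored one, and lay both stops flat and fully home, one in each pocket. Do not turn over the other stop, and do not disturb the other things on the bench.

Things in the scene. Friction and masses are not known exactly. Their poses are not given: they have to be found in the camera images.
- stop_1_grip (a point): L-shaped aluminium stop, 80 x 54 x 25 mm thick, about 0.17 kg; both stops are alike, faces too. Point: centre of its long leg, at mid thickness (12.5 over the bench). Own axes: x along the long leg (x -40 to 40, y -11 to 11); the foot is at the -x end (x -40 to -18) and reaches y = 43; z normal to the faces: z up = right hand, as the pockets need, z down = lies mirrored. +x end starts roughly to the robot's right (world -y)
- stop_1_toe (a point): tip of the foot of that stop: (-29, 43, 0) mm from stop_1_grip in the stop's axes. The stop can stand on its foot with x up (base 54 x 25, 80 high) and tips over flat when pushed squarely near the top
- stop_2_grip (a point): L-shaped aluminium stop, 80 x 54 x 25 mm thick, about 0.17 kg; both stops are alike, faces too. Point: centre of its long leg, at mid thickness (12.5 over the bench). Own axes: x along the long leg (x -40 to 40, y -11 to 11); the foot is at the -x end (x -40 to -18) and reaches y = 43; z normal to the faces: z up = right hand, as the pockets need, z down = lies mirrored. +x end starts roughly to the robot's right (world -y)
- stop_2_toe (a point): tip of the foot of that stop: (-29, 43, 0) mm from stop_2_grip in the stop's axes. The stop can stand on its foot with x up (base 54 x 25, 80 high) and tips over flat when pushed squarely near the top
- pocket_a (a point): where a stop's grip point and axes come when it lies home in this L pocket of the fixed grey tray (110 mm in x, 220 in y; this point is +38 mm in y from its centre). Pocket floor: 12.5 below the point, 4 over the bench. Walls: 8 high over the floor, 5 thick, 2.5 clear of the stop all round, left open beside the long leg from x = -10 to 32 for fingers
- pocket_a_toe (a point): where the tip of the foot comes in pocket a: (-29, 43, 0) mm from pocket_a in the tray's axes
- pocket_b (a point): where a stop's grip point and axes come when it lies home in this L pocket of the fixed grey tray (110 mm in x, 220 in y; this point is -70 mm in y from its centre). Pocket floor: 12.5 below the point, 4 over the bench. Walls: 8 high over the floor, 5 thick, 2.5 clear of the stop all round, left open beside the long leg from x = -10 to 32 for fingers
- pocket_b_toe (a point): where the tip of the foot comes in pocket b: (-29, 43, 0) mm from pocket_b in the tray's axes
- reagent_bottle: bystander, to be left alone: white plastic jar with a blue cap, 66 mm dia x 140 high; origin at the centre of its underside
- round_dish: bystander, to be left alone: clear plastic dish with lid, 116 mm dia x 60 high; origin at the centre of its underside
- screwdriver: bystander, to be left alone: screwdriver 170 mm long, lying; x axis along it
- nut: bystander, to be left alone: steel round nut, 24 mm dia x 12 high; origin at the centre of its underside
- clamp_block: bystander, to be left alone: small plain aluminium block, 36 x 26 x 18 mm high; origin at the centre of its underside
Not all that is in view belongs to the job. Leave any brown look-alike of the part that bears stop_2_grip alone. What is shaped like the part that bears stop_1_grip but pink is not meant.

How it is judged:
At the end, for the whole second after the job is handed in: One stop in each pocket, either in either: right hand up (own z within 0.08 rad of vertical), grip point within 5 mm sideways and 2.5 mm in height of the pocket's, toe within 6 mm of the pocket's toe point, at rest (under 20 mm/s) (((horizontal distance between stop_1_grip and pocket_a below 0.005 m and horizontal distance between stop_1_toe and pocket_a_toe below 0.006 m and z of stop_1_grip in the frame of pocket_a between -0.0025 and 0.0025 m and angle between each of stop_1_grip, stop_2_grip's own z axis and vertical below 0.08 rad and horizontal distance between stop_2_grip and pocket_b below 0.005 m and horizontal distance between stop_2_toe and pocket_b_toe below 0.006 m and z of stop_2_grip in the frame of pocket_b between -0.0025 and 0.0025 m) or (horizontal distance between stop_1_grip and pocket_b below 0.005 m and horizontal distance between stop_1_toe and pocket_b_toe below 0.006 m and z of stop_1_grip in the frame of pocket_b between -0.0025 and 0.0025 m and angle between each of stop_1_grip, stop_2_grip's own z axis and vertical below 0.08 rad and horizontal distance between stop_2_grip and pocket_a below 0.005 m and horizontal distance between stop_2_toe and pocket_a_toe below 0.006 m and z of stop_2_grip in the frame of pocket_a between -0.0025 and 0.0025 m)) and linear speed of each of stop_1, stop_2 below 0.02 m/s); the robot touches nothing.
It fails at once if the stop that already lies right-handed is turned over (tilted past 1.2 rad) (angle between stop_1_grip's own z axis and vertical above 1.2 rad).
It fails at once if a bystander is moved by more than 30 mm (distance of any of reagent_bottle, round_dish, screwdriver, nut, clamp_block from where it was at the start of the episode above 0.03 m).
It also fails if it takes over 67 s, if anything falls off the work surface, if the arm or the gripper's body presses on something with over 40 N, if the wrist force passes 120 N, or if a joint passes its speed limit or range.

## Working session

There is one attempt and no reset: what is moved stays moved. The work goes in short steps, Python scripts to look and compute and a tool call to move; the robot and the scene stay as the last step left them, time stands still between calls to the robot, and variables do not carry over. Pictures are saved under pics/ and viewed, at most 10 in all, crops included, and the job is handed in when it is done.

Besides the shell and the picture viewer there is one more tool, called after "Call:" as a command line: name --argument value ..., lists and objects as JSON in quotes. servo_tool: Moves the arm, as the interface text tells. Its arguments: {"type":"object","properties":{"targets":{"type":"array"},"force":{"type":"number"}},"required":["targets"]}

```bash
mkdir -p pics; cat > h.py <<'E'
import numpy as np, cv2
from station import monitor, viewer, order
def cam(f):
    fy=f["color"].shape[0]/2/np.tan(np.radians(f["fovy"])/2)
    return fy,f["cx"],f["cy"],f["k1"],np.array(f["R"]),np.array(f["t"])
def px2w(f,uv,z):
    fy,cx,cy,k1,R,t=cam(f); out=[]
    for u,v in uv:
        d=np.array([(u-cx)/fy,(v-cy)/fy]); s=d.copy()
        for _ in range(30): s=d/(1+k1*(s@s))
        r=R.T@np.array([s[0],s[1],1]); c=-R.T@t
        out.append(c+r*(z-c[2])/r[2])
    return np.array(out)
def w2px(f,P):
    fy,cx,cy,k1,R,t=cam(f); X=np.atleast_2d(P)@R.T+t
    s=X[:,:2]/X[:,2:]; s=s*(1+k1*(s**2).sum(1,keepdims=True))
    return s*fy+[cx,cy]
E
python3 - <<'E'
from h import *
import pickle
for n in("top","scene"):
    f=viewer.grab_frame(n); cv2.imwrite(f"pics/{n}0.png",f["color"]); pickle.dump(f,open(f"{n}0.pkl","wb"))
    print(n,{k:np.round(v,3).tolist() for k,v in f.items() if k!="color"})
print(monitor.get_state())
E
```

```text
top {'fovy': 45.645, 'cx': 324.292, 'cy': 242.049, 'k1': -0.102, 'R': [[-0.008, -1.0, -0.01], [-0.985, 0.009, -0.173], [0.173, 0.008, -0.985]], 't': [-0.052, 0.621, 1.282]}
scene {'fovy': 50.718, 'cx': 321.903, 'cy': 241.444, 'k1': -0.109, 'R': [[-0.31, 0.951, -0.001], [0.771, 0.251, -0.585], [-0.556, -0.182, -0.811]], 't': [0.247, -0.42, 1.341]}
{'t': 0.1, 'q': array([ 1.52808866e+00,  3.59330989e-01,  1.11673184e-02, -2.50434929e-04,
       -1.22409198e+00, -2.88103158e-01]), 'qd': array([-0.00101334, -0.00159302,  0.00265298,  0.00187719, -0.00036677,
        0.00034923]), 'joint_efforts': array([-4.60694446e-04, -5.84163129e+01,  2.93756765e+01,  7.01560244e+00,
        1.02333233e-02, -4.50303014e-05]), 'eef_pos': array([0.21915624, 0.63802483, 0.24772398]), 'ee_rot': array([ 3.14012658e+00, -1.88940202e-04, -3.30895956e-01]), 'force': array([ 0.40112438, -0.11282127,  0.47985599]), 'moment': array([-0.02220573, -0.00920947,  0.01018814]), 'gripper_force': 0.0, 'width': 0.08769516816766285}
```

View pics/top0.png

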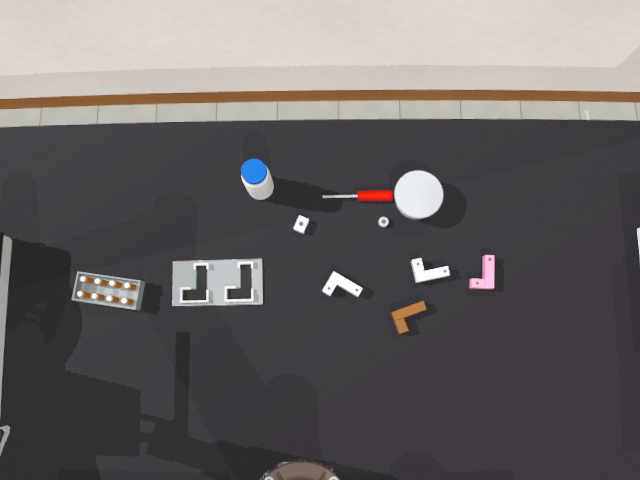

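View pics/scene0.png

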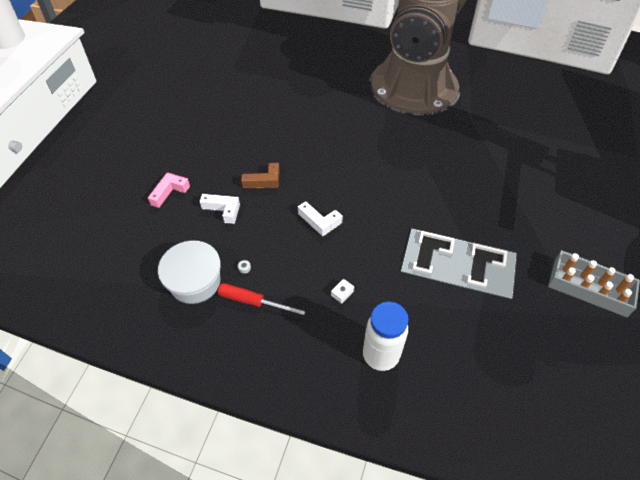

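The top view shows stop 2 (mirrored) near (342,285) and stop 1 (right-handed) near (430,271). The tray is at (172–263, 259–306), with each foot to image left, so the tray's yaw is about 0. The brown and pink L's at (408,317) and (484,272) are decoys. Next I'll fit the outlines in both views.

```bash
cat >> h.py <<'E'
from scipy.optimize import minimize
L=np.array([[-40,-11],[40,-11],[40,11],[-18,11],[-18,43],[-40,43]])/1000.
LP=[L[[0,1,2]],L[[0,2]].tolist()]
def lparts(mir):
    a=np.array([[-40,-11],[40,-11],[40,11],[-40,11]])/1e3; b=np.array([[-40,-11],[-18,-11],[-18,43],[-40,43]])/1e3
    if mir: a=a*[1,-1]; b=b*[1,-1]
    return [a,b]
def mask_prism(f,parts,p,z0,z1,S=4):
    x,y,th=p; c,s=np.cos(th),np.sin(th); R=np.array([[c,-s],[s,c]])
    m=np.zeros((480*S,640*S),np.uint8)
    for P in parts:
        W=P@R.T+[x,y]
        W=np.vstack([np.c_[W,np.full(len(W),z)] for z in(z0,z1)])
        h=cv2.convexHull((w2px(f,W)*S+S/2-.5).astype(np.float32))
        cv2.fillConvexPoly(m,np.round(h).astype(np.int32),255)
    return cv2.resize(m,(640,480),interpolation=cv2.INTER_AREA)/255.
def fit(views,parts,p0,z0,z1):
    """views: list of (frame, observed mask float, roi)"""
    def cost(q):
        p=np.array(p0)+np.array(q)*[.01,.01,.1]; e=0
        for f,m,(u0,v0,u1,v1) in views:
            r=mask_prism(f,parts,p,z0,z1); d=(r-m)[v0:v1,u0:u1]; e+=(d*d).sum()/m[v0:v1,u0:u1].sum()
        return e
    r=minimize(cost,[0,0,0],method="Nelder-Mead",options=dict(initial_simplex=[[0,0,0],[.8,0,0],[0,.8,0],[0,0,1]],xatol=.01,fatol=1e-5,maxiter=150))
    return np.array(p0)+r.x*[.01,.01,.1],r.fun
def bright(f,lo=110): 
    hsv=cv2.cvtColor(f["color"],cv2.COLOR_BGR2HSV); return ((hsv[...,2]>lo)&(hsv[...,1]<70)).astype(float)
E
sed -i '/^LP=/d;/^L=/d' h.py
python3 - <<'E'
from h import *
import pickle
T=pickle.load(open("top0.pkl","rb"));S=pickle.load(open("scene0.pkl","rb"))
def go(name,parts,g,ang,rt,rs,z0,z1,lo):
    p0=[*px2w(T,[g],z1)[0][:2],np.radians(ang)]
    for vs,n in(([(T,bright(T,lo),rt)],"top"),([(S,bright(S,lo),rs)],"scene"),([(T,bright(T,lo),rt),(S,bright(S,lo),rs)],"both")):
        p,c=fit(vs,parts,p0,z0,z1); print(name,n,p[:2].round(4),np.degrees(p[2]).round(1),round(c,3))
go("s2",lparts(1),(347,282),-124,(315,260,370,305),(290,195,350,240),0,.025,90)
go("s1",lparts(0),(432,273),-76,(400,250,460,290),(190,185,248,230),0,.025,90)
tr=[np.array([[-55,-110],[55,-110],[55,110],[-55,110]])/1e3]
go("tray",tr,(218,282),0,(160,250,272,315),(395,220,525,305),0,.004,75)
print(px2w(T,[(301,224),(384,222),(360,196),(325,197),(255,172),(410,315),(418,195)],.01).round(3))
E
```

```text
s2 top [ 0.5258 -0.106 ] -122.8 0.062
s2 scene [ 0.5257 -0.1065] -121.2 0.029
s2 both [ 0.5263 -0.1061] -120.9 0.097
s1 top [ 0.5474 -0.3124] -78.3 0.057
s1 scene [ 0.5474 -0.3138] -78.5 0.037
s1 both [ 0.5476 -0.3133] -78.0 0.103
tray top [0.5339 0.2037] 1.0 0.287
tray scene [0.5328 0.2039] 1.4 0.242
tray both [0.5331 0.2042] 1.4 0.532
[[ 0.673 -0.     0.01 ]
 [ 0.676 -0.202  0.01 ]
 [ 0.742 -0.145  0.01 ]
 [ 0.74  -0.059  0.01 ]
 [ 0.806  0.114  0.01 ]
 [ 0.45  -0.259  0.01 ]
 [ 0.743 -0.288  0.01 ]]
```

The two views agree to within 1.5 mm. Stop 1 is right-handed at (0.5475, -0.313), -78°. Stop 2 is mirrored at (0.526, -0.106), -122°. The tray centre is (0.533, 0.204), yaw about 1.3°. I'll do stop 1 first.

Call:
servo_tool --targets '[{"angular": [0, 0, 8.46], "xyz": [0, 0, 0], "claw": 8.7}, {"angular": [0, 0, 8.46], "xyz": [0, 0, 0], "claw": 8.7}, {"angular": [0, 0, 8.46], "xyz": [0, 0, 0], "claw": 8.7}, {"angular": [0, 0, 8.46], "xyz": [0, 0, 0], "claw": 8.7}, {"angular": [0, 0, 8.46], "xyz": [0, 0, 0], "claw": 8.7}, {"angular": [0, 0, 8.46], "xyz": [0, 0, 0], "claw": 8.7}, {"angular": [0, 0, 8.46], "xyz": [0, 0, 0], "claw": 8.7}, {"angular": [0, 0, 0], "xyz": [0, -4.2, 0], "claw": 8.7}, {"angular": [0, 0, 0], "xyz": [0, -4.2, 0], "claw": 8.7}, {"angular": [0, 0, 0], "xyz": [0, -4.2, 0], "claw": 8.7}, {"angular": [0, 0, 0], "xyz": [4, 0, 0], "claw": 8.7}, {"angular": [0, 0, 0], "xyz": [4, 0, 0], "claw": 8.7}, {"angular": [0, 0, 0], "xyz": [4, 0, 0], "claw": 8.7}, {"angular": [0, 0, 0], "xyz": [4, 0, 0], "claw": 8.7}, {"angular": [0, 0, 0], "xyz": [4, 0, 0], "claw": 8.7}, {"angular": [0, 0, 0], "xyz": [4, 0, 0], "claw": 8.7}, {"angular": [0, 0, 0], "xyz": [4, 0, 0], "claw": 8.7}, {"angular": [0, 0, 0], "xyz": [4, 0, 0], "claw": 8.7}, {"angular": [0, 0, 0], "xyz": [4, 0, 0], "claw": 8.7}, {"angular": [0, 0, 0], "xyz": [4, 0, 0], "claw": 8.7}]' --force 30

```text
t: 2.1
eef_pos: [0.4244, 0.2709, 0.2484]
ee_rot: [3.141, -0.0, -1.364]
force: [1.0, 0.7, 0.4]
width: 0.0866
gripper_force: 0.0
```

Call:
servo_tool --targets '[{"angular": [0, 0, 0], "xyz": [4, 0, 0], "claw": 8.7}, {"angular": [0, 0, 0], "xyz": [4, 0, 0], "claw": 8.7}, {"angular": [0, 0, 0], "xyz": [4, 0, 0], "claw": 8.7}, {"angular": [0, 0, 0], "xyz": [4, 0, 0], "claw": 8.7}, {"angular": [0, 0, 0], "xyz": [4, 0, 0], "claw": 8.7}, {"angular": [0, 0, 0], "xyz": [4, 0, 0], "claw": 8.7}, {"angular": [0, 0, 0], "xyz": [4, 0, 0], "claw": 8.7}, {"angular": [0, 0, 0], "xyz": [4, 0, 0], "claw": 8.7}, {"angular": [0, 0, 0], "xyz": [4, 0, 0], "claw": 8.7}, {"angular": [0, 0, 0], "xyz": [4, 0, 0], "claw": 8.7}, {"angular": [0, 0, 0], "xyz": [4, 0, 0], "claw": 8.7}, {"angular": [0, 0, 0], "xyz": [4, 0, 0], "claw": 8.7}, {"angular": [0, 0, 0], "xyz": [4, 0, 0], "claw": 8.7}, {"angular": [0, 0, 0], "xyz": [4, 0, 2], "claw": 8.7}, {"angular": [0, 0, 0], "xyz": [4, 0, 4], "claw": 8.7}, {"angular": [0, 0, 0], "xyz": [0, 0, 4], "claw": 8.7}, {"angular": [0, 0, 0], "xyz": [0, 0, 0], "claw": 8.7}, {"angular": [0, 0, 0], "xyz": [0, 0, 0], "claw": 8.7}]'

```text
t: 3.9
eef_pos: [0.5462, -0.31, 0.1532]
ee_rot: [3.139, 0.0, -1.364]
force: [1.0, -0.1, 0.7]
width: 0.0867
gripper_force: 0.0
```

```bash
cat >> h.py <<'E'
from scipy.spatial.transform import Rotation as Ro
def to(x,y,z,rpy_deg=None,s=None):
    s=s or monitor.get_state(); R0=Ro.from_euler("xyz",s["ee_rot"]); 
    R1=Ro.from_euler("xyz",rpy_deg,degrees=True) if rpy_deg is not None else R0
    d=np.array([x,y,z])-s["eef_pos"]
    print("rotvec(tool,deg)",np.degrees((R0.inv()*R1).as_rotvec()).round(2),"shift now cm",(R0.inv().apply(d)*100).round(2),"shift after turn cm",(R1.inv().apply(d)*100).round(2))
def st():
    s=monitor.get_state(); print(round(s["t"],2),"pos",s["eef_pos"].round(4),"rpy",np.degrees(s["ee_rot"]).round(2),"q",s["q"].round(2),"F",s["force"].round(1),"w",round(s["width"],4),"g",round(s["gripper_force"],1)); return s
E
python3 - <<'E'
from h import *
import pickle
s=st(); f=viewer.grab_frame("wrist"); cv2.imwrite("pics/w1.png",f["color"]); pickle.dump(f,open("w1.pkl","wb"))
print(cam(f)[4:], -cam(f)[4].T@cam(f)[5])
B=bright(f,110); u,v=w2px(f,[[.5475,-.313,.025]])[0]; print(u,v)
p,c=fit([(f,B,(0,0,640,480))],lparts(0),[.5475,-.313,np.radians(-78.2)],0,.025);print(p[:2],np.degrees(p[2]),c)
E
```

```text
3.9 pos [ 0.5462 -0.31    0.1532] rpy [ 1.7988e+02  2.0000e-02 -7.8160e+01] q [-0.21  0.36 -0.22  0.   -0.99  0.41] F [ 1.  -0.1  0.7] w 0.0867 g 0.0
(array([[-0.97867087, -0.20541177,  0.0030564 ],
       [-0.1972583 ,  0.94377173,  0.2653    ],
       [-0.05738028,  0.25903848, -0.96416107]]), array([0.47052938, 0.39278955, 0.41120542])) [ 0.56156948 -0.38056943  0.29082306]
317.96080981924496 240.25896617122362
[ 0.54837581 -0.31399307] -78.87678460379279 0.9026402673429031
```

View pics/w1.png

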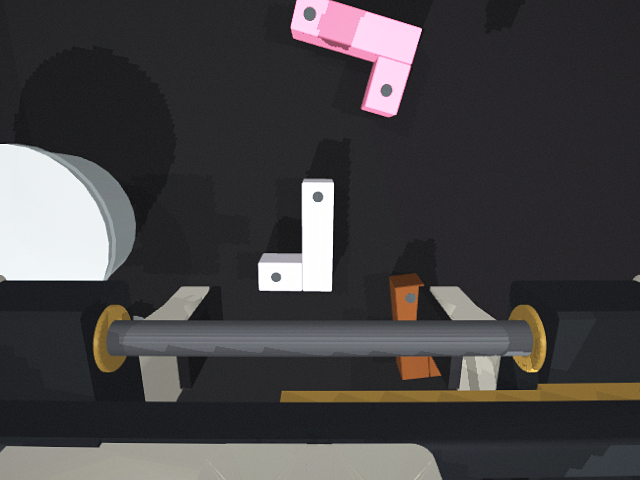

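The wrist view shows stop 1 at (259–333, 179–291), well clear of the dish. The brown decoy is near the right finger, so I'll narrow the opening before going down. I'm refitting on a tight ROI.

```bash
python3 - <<'E'
from h import *
import pickle
f=pickle.load(open("w1.pkl","rb"))
p,c=fit([(f,bright(f,110),(245,165,350,300))],lparts(0),[.5475,-.313,np.radians(-78.2)],0,.025);print(p[:2],np.degrees(p[2]),c)
g=p[:2]+.011*np.array([np.cos(p[2]),np.sin(p[2])]); print(g); to(g[0],g[1],.0255,[180,0,np.degrees(p[2])])
E
```

```text
[ 0.54837581 -0.31399307] -78.87678460379279 0.013748389415769922
[ 0.55049792 -0.32478643]
rotvec(tool,deg) [-0.05 -0.07  0.76] shift now cm [1.500e+00 1.000e-02 1.294e+01] shift after turn cm [ 1.51 -0.02 12.94]
```

Call:
servo_tool --targets '[{"angular": [0, 0, 0.7], "xyz": [1.5, 0, 0], "claw": 5}, {"angular": [0, 0, 0], "xyz": [0, 0, 3], "claw": 5}, {"angular": [0, 0, 0], "xyz": [0, 0, 3], "claw": 5}, {"angular": [0, 0, 0], "xyz": [0, 0, 3], "claw": 5}, {"angular": [0, 0, 0], "xyz": [0, 0, 2.5], "claw": 5}, {"angular": [0, 0, 0], "xyz": [0, 0, 1], "claw": 5}, {"angular": [0, 0, 0], "xyz": [0, 0, 0], "claw": 5}, {"angular": [0, 0, 0], "xyz": [0, 0, 0], "claw": 5}]'

```text
t: 4.75
eef_pos: [0.5511, -0.3251, 0.0301]
ee_rot: [-3.139, -0.001, -1.376]
force: [1.1, -0.2, 1.5]
width: 0.0501
gripper_force: 0.0
```

Call:
servo_tool --targets '[{"angular": [0, 0, 0], "xyz": [0, 0, 0], "claw": 1.5}, {"angular": [0, 0, 0], "xyz": [0, 0, 0], "claw": 1.5}, {"angular": [0, 0, 0], "xyz": [0, 0, 0], "claw": 1.5}, {"angular": [0, 0, 0], "xyz": [0, 0, 0], "claw": 1.5}, {"angular": [0, 0, 0], "xyz": [0, 0, 0], "claw": 1.5}, {"angular": [0, 0, 0], "xyz": [0, 0, 0], "claw": 1.5}]'

```text
t: 5.35
eef_pos: [0.5499, -0.3248, 0.0287]
ee_rot: [-3.141, -0.0, -1.376]
force: [-0.5, 1.6, 4.3]
width: 0.0219
gripper_force: 30.0
```

Call:
servo_tool --targets '[{"angular": [0, 0, 0], "xyz": [0, 0, -4], "claw": 1.5}, {"angular": [0, 0, 0], "xyz": [0, 0, -4], "claw": 1.5}, {"angular": [0, 0, 0], "xyz": [0, 0, -4], "claw": 1.5}, {"angular": [0, 0, -8.01], "xyz": [0, 0, -2], "claw": 1.5}, {"angular": [0, 0, -8.01], "xyz": [0, 0, 0], "claw": 1.5}, {"angular": [0, 0, -8.01], "xyz": [0, 0, 0], "claw": 1.5}, {"angular": [0, 0, -8.01], "xyz": [0, 0, 0], "claw": 1.5}, {"angular": [0, 0, -8.01], "xyz": [0, 0, 0], "claw": 1.5}, {"angular": [0, 0, -8.01], "xyz": [0, 0, 0], "claw": 1.5}, {"angular": [0, 0, -8.01], "xyz": [0, 0, 0], "claw": 1.5}, {"angular": [0, 0, -8.01], "xyz": [0, 0, 0], "claw": 1.5}, {"angular": [0, 0, -8.01], "xyz": [0, 0, 0], "claw": 1.5}, {"angular": [0, 0, -8.01], "xyz": [0, 0, 0], "claw": 1.5}, {"angular": [0, 0, 0], "xyz": [0, -4, 0], "claw": 1.5}, {"angular": [0, 0, 0], "xyz": [0, -4, 0], "claw": 1.5}, {"angular": [0, 0, 0], "xyz": [0, -4, 0], "claw": 1.5}, {"angular": [0, 0, 0], "xyz": [0, -4, 0], "claw": 1.5}, {"angular": [0, 0, 0], "xyz": [0, -4, 0], "claw": 1.5}, {"angular": [0, 0, 0], "xyz": [0, -4, 0], "claw": 1.5}, {"angular": [0, 0, 0], "xyz": [0, -4, 0], "claw": 1.5}]'

```text
t: 7.35
eef_pos: [0.543, -0.0432, 0.1679]
ee_rot: [-3.142, 0.001, 0.021]
force: [0.9, -0.1, -0.9]
width: 0.0221
gripper_force: 30.0
```

Call:
servo_tool --targets '[{"angular": [0, 0, 0], "xyz": [0, -4, 0], "claw": 1.5}, {"angular": [0, 0, 0], "xyz": [-2, -4, 0], "claw": 1.5}, {"angular": [0, 0, 0], "xyz": [-4, -3, 0], "claw": 1.5}, {"angular": [0, 0, 0], "xyz": [-4, -3, 0], "claw": 1.5}, {"angular": [0, 0, 0], "xyz": [-2, 0, 0], "claw": 1.5}, {"angular": [0, 0, 0], "xyz": [0, 0, 0], "claw": 1.5}, {"angular": [0, 0, 0], "xyz": [0, 0, 0], "claw": 1.5}]'

```text
t: 8.05
eef_pos: [0.4206, 0.0929, 0.1685]
ee_rot: [-3.141, -0.001, 0.023]
force: [0.3, -0.0, -1.2]
width: 0.0218
gripper_force: 30.0
```

```bash
python3 - <<'E'
from h import *
import pickle
s=st(); f=viewer.grab_frame("wrist"); cv2.imwrite("pics/w2.png",f["color"]); pickle.dump(f,open("w2.pkl","wb"))
E
```

```text
8.05 pos [0.4206 0.0929 0.1685] rpy [-1.7998e+02 -4.0000e-02  1.3100e+00] q [ 0.68  0.02 -0.62  0.   -0.93  0.91] F [ 0.3 -0.  -1.2] w 0.0218 g 30.0
```

View pics/w2.png

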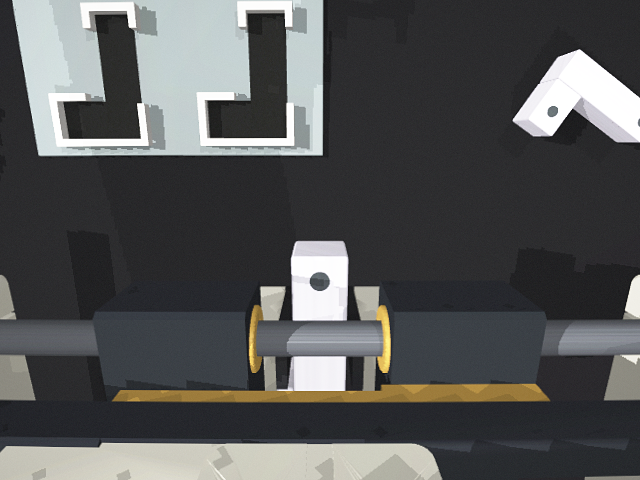

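The wrist view shows the tray's lower right corner at (323,156), pocket b at (197–297, 0–147) and pocket a at (50–148, 3–147), with stop 1 held square at (320,280). I'll enlarge the tray to get its corners.

```bash
python3 - <<'E'
from h import *
import pickle
f=pickle.load(open("w2.pkl","rb"))
c=(0.533,.2042); 
def tp(x,y,z,cx=c[0],cy=c[1],th=np.radians(1.3)):
    return [cx+x*np.cos(th)-y*np.sin(th),cy+x*np.sin(th)+y*np.cos(th),z]
im=cv2.resize(f["color"][0:165,30:340],None,fx=2.5,fy=2.5,interpolation=cv2.INTER_NEAREST)
O=np.array([[-47.5,-18.5],[-47.5,50.5],[-10.5,50.5],[47.5,-18.5],[47.5,18.5],[-42.5,-13.5],[-42.5,45.5]])/1e3
pts=[tp(-.055,-.11,.004)]
for oy in(-.07,.038): pts+=[tp(a,b+oy,.012) for a,b in O]
px=w2px(f,pts); print(px.round(1).tolist())
for u,v in px: cv2.drawMarker(im,(int((u-30+.5)*2.5),int((v+.5)*2.5)),(0,0,255),cv2.MARKER_CROSS,11,1)
cv2.imwrite("pics/w2c.png",im)
E
```

```text
[[319.9, 156.1], [291.0, 146.2], [198.4, 146.4], [194.3, 93.5], [288.5, 3.0], [234.4, 3.2], [284.1, 139.2], [204.6, 139.4], [146.4, 146.6], [55.4, 147.1], [46.8, 94.8], [131.2, 4.2], [78.0, 5.0], [138.9, 139.7], [60.9, 140.2]]
```

View pics/w2c.png

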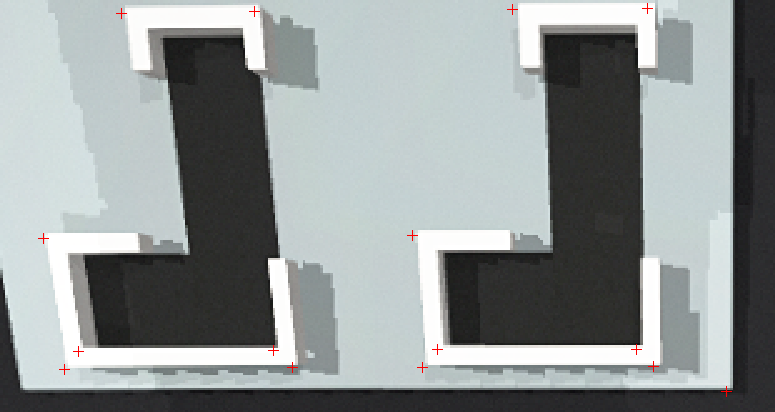

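```bash
python3 - <<'E'
from h import *
import pickle
from scipy.optimize import least_squares
f=pickle.load(open("w2.pkl","rb"))
O={ 'br':(-47.5,-18.5),'bl':(-47.5,50.5),'fl':(-10.5,50.5),'tr':(47.5,-18.5),'tl':(47.5,18.5)}
obs=[(('c',),(732.5,389.5))]
meas={-70:dict(br=(659.5,365),bl=(426,365),fl=(417.5,230),tr=(656,3),tl=(519,3)),38:dict(br=(296.5,367),bl=(67,368),fl=(48,234),tl=(123,6),tr=(258.5,6))}
M=[(-55,-110,4)];U=[(732.5,389.5)]
for oy,d in meas.items():
    for k,u in d.items(): M.append((O[k][0],O[k][1]+oy,12));U.append(u)
M=np.array(M)/1e3;U=np.array(U)/2.5+[30,0]-.5
def W(p): c,s=np.cos(p[2]),np.sin(p[2]); return np.c_[M[:,:2]@np.array([[c,s],[-s,c]])+p[:2],M[:,2]]
r=least_squares(lambda p:(w2px(f,W(p))-U).ravel(),[.533,.204,.02]); print(r.x[:2],np.degrees(r.x[2]),r.fun.reshape(-1,2).round(1).tolist())
c=r.x
for oy in(.038,-.07): print(c[0]-oy*np.sin(c[2]),c[1]+oy*np.cos(c[2]))
s=monitor.get_state();yaw=s["ee_rot"][2];e=np.array([np.cos(yaw),np.sin(yaw)]);n=np.array([-e[1],e[0]])
g=s["eef_pos"][:2]-.0109*e;z=s["eef_pos"][2]-.0037
print(w2px(f,[[*(g+.04*e+k*.011*n),z] for k in(1,-1)]))
G=cv2.cvtColor(f["color"],cv2.COLOR_BGR2GRAY); print(G[262,285:300],G[262,340:356],G[236:248,320],G[258:270,300])
E
```

```text
[0.53413417 0.20269931] 1.2517029995262792 [[-0.6, -0.5], [-0.3, -0.7], [0.4, -0.6], [-0.2, 0.4], [-1.1, 0.6], [-0.5, 0.8], [0.1, -1.3], [0.8, -1.2], [-0.2, -0.1], [1.3, 1.2], [0.3, 0.5]]
0.5333040789184379 0.24069024692655966
0.535663295815698 0.13271601807711764
[[288.90443253 253.418925  ]
 [346.14859826 253.48600195]]
[ 39  41  41  40  34  71 231 255 255 254 254 254 254 254 254] [254 254 254 254 254 255 251 224 121  39  43  45  46  46  46  45] [ 44  46  45  41  68 191 216 213 211 210 208 207] [254 254 254 254 254 254 254 254 254 254 254 254]
```

Call:
servo_tool --targets '[{"angular": [0, 0, 0], "xyz": [3.2, -3.7, 0], "claw": 1.5}, {"angular": [0, 0, 0], "xyz": [3.2, -3.7, 0], "claw": 1.5}, {"angular": [0, 0, 0], "xyz": [3.2, -3.7, 0], "claw": 1.5}, {"angular": [0, 0, 0], "xyz": [3.05, -3.52, 0], "claw": 1.5}, {"angular": [0, 0, 0], "xyz": [0, 0, 4], "claw": 1.5}, {"angular": [0, 0, 0], "xyz": [0, 0, 4], "claw": 1.5}, {"angular": [0, 0, 0], "xyz": [0, 0, 4], "claw": 1.5}, {"angular": [0, 0, 0], "xyz": [0, 0, 0], "claw": 1.5}, {"angular": [0, 0, 0], "xyz": [0, 0, 0], "claw": 1.5}, {"angular": [0, 0, 0], "xyz": [0, 0, 0], "claw": 1.5}]'

```text
t: 9.1
eef_pos: [0.5455, 0.2419, 0.0501]
ee_rot: [-3.141, -0.002, 0.021]
force: [-0.4, 0.4, -1.5]
width: 0.0222
gripper_force: 30.0
```

```bash
python3 - <<'E'
from h import *
s=st(); to(.5438,.2419,.0327,[180,0,1.3],s)
E
```

```text
9.1 pos [0.5455 0.2419 0.0501] rpy [-1.7994e+02 -1.1000e-01  1.2100e+00] q [ 0.74  0.43 -0.4   0.   -0.74  0.85] F [-0.4  0.4 -1.5] w 0.0222 g 30.0
rotvec(tool,deg) [-0.06 -0.11 -0.09] shift now cm [-0.17 -0.    1.74] shift after turn cm [-0.17 -0.    1.74]
```

Call:
servo_tool --targets '[{"angular": [0, 0, 0], "xyz": [-0.15, 0, 0.4], "claw": 1.5}, {"angular": [0, 0, 0], "xyz": [0, 0, 0.4], "claw": 1.5}, {"angular": [0, 0, 0], "xyz": [0, 0, 0.3], "claw": 1.5}, {"angular": [0, 0, 0], "xyz": [0, 0, 0.3], "claw": 1.5}, {"angular": [0, 0, 0], "xyz": [0, 0, 0.2], "claw": 1.5}, {"angular": [0, 0, 0], "xyz": [0, 0, 0], "claw": 1.5}, {"angular": [0, 0, 0], "xyz": [0, 0, 0], "claw": 1.5}]'

```text
t: 9.8
eef_pos: [0.5425, 0.2415, 0.0327]
ee_rot: [3.141, -0.0, 0.022]
force: [-3.6, -1.4, 5.2]
width: 0.0218
gripper_force: 30.0
```

Stop 1 is on the pocket floor (5 N contact, at the expected height). Releasing it, then moving to stop 2.

Call:
servo_tool --targets '[{"angular": [0, 0, 0], "xyz": [0, 0, 0], "claw": 3.8}, {"angular": [0, 0, 0], "xyz": [0, 0, 0], "claw": 3.8}, {"angular": [0, 0, 0], "xyz": [0, 0, 0], "claw": 3.8}, {"angular": [0, 0, 0], "xyz": [0, 0, -1], "claw": 3.8}, {"angular": [0, 0, 0], "xyz": [0, 0, -3], "claw": 3.8}, {"angular": [0, 0, 0], "xyz": [0, 0, -4.5], "claw": 5}, {"angular": [0, 0, 0], "xyz": [0, 0, -4.5], "claw": 5}, {"angular": [0, 0, 0], "xyz": [-0.34, 3.97, -1], "claw": 5}, {"angular": [0, 0, 0], "xyz": [-0.34, 3.97, 0], "claw": 5}, {"angular": [0, 0, 0], "xyz": [-0.34, 3.97, 0], "claw": 5}, {"angular": [0, 0, 0], "xyz": [-0.34, 3.97, 0], "claw": 5}, {"angular": [0, 0, 0], "xyz": [-0.34, 3.97, 0], "claw": 5}, {"angular": [0, 0, 0], "xyz": [-0.34, 3.97, 0], "claw": 5}, {"angular": [0, 0, 0], "xyz": [-0.34, 3.97, 0], "claw": 5}, {"angular": [0, 0, 0], "xyz": [-0.34, 3.97, 0], "claw": 5}, {"angular": [0, 0, 0], "xyz": [-0.34, 3.97, 0], "claw": 5}]'

```text
t: 11.4
eef_pos: [0.5194, -0.118, 0.1732]
ee_rot: [3.142, -0.001, 0.022]
force: [0.8, 0.7, -0.2]
width: 0.05
gripper_force: 0.0
```

Call:
servo_tool --targets '[{"angular": [0, 0, 8.22], "xyz": [0, 0, 0], "claw": 5}, {"angular": [0, 0, 8.22], "xyz": [0, 0, 0], "claw": 5}, {"angular": [0, 0, 8.22], "xyz": [0, 0, 0], "claw": 5}, {"angular": [0, 0, 8.22], "xyz": [0, 0, 0], "claw": 5}, {"angular": [0, 0, 8.22], "xyz": [0, 0, 0], "claw": 5}, {"angular": [0, 0, 8.22], "xyz": [0, 0, 0], "claw": 5}, {"angular": [0, 0, 8.22], "xyz": [0, 0, 0], "claw": 5}, {"angular": [0, 0, 8.22], "xyz": [0, 0, 0], "claw": 5}, {"angular": [0, 0, 8.22], "xyz": [0, 0, 0], "claw": 5}, {"angular": [0, 0, 8.22], "xyz": [0, 0, 0], "claw": 5}, {"angular": [0, 0, 8.22], "xyz": [0, 0, 0], "claw": 5}, {"angular": [0, 0, 8.22], "xyz": [0, 0, 0], "claw": 5}, {"angular": [0, 0, 8.22], "xyz": [0, 0, 0], "claw": 5}, {"angular": [0, 0, 8.22], "xyz": [0, 0, 0], "claw": 5}, {"angular": [0, 0, 8.22], "xyz": [0, 0, 0], "claw": 5}, {"angular": [0, 0, 0], "xyz": [0, 0, 0], "claw": 5}, {"angular": [0, 0, 0], "xyz": [0, 0, 0], "claw": 5}]'

```text
t: 13.1
eef_pos: [0.5196, -0.1164, 0.1727]
ee_rot: [-3.141, 0.0, -2.126]
force: [-0.2, 1.2, 0.5]
width: 0.0497
gripper_force: 0.0
```

```bash
python3 - <<'E'
from h import *
import pickle
s=st(); f=viewer.grab_frame("wrist"); cv2.imwrite("pics/w3.png",f["color"]); pickle.dump(f,open("w3.pkl","wb"))
T=viewer.grab_frame("top");S=viewer.grab_frame("scene")
u=w2px(f,[[.5263,-.1061,.025],[.5263-.02,-.1061-.034,.025]]);print(u)
g=u[0];roi=(max(0,int(g[0]-100)),max(0,int(g[1]-100)),int(g[0]+100),int(g[1]+70))
p,c=fit([(f,bright(f,110),roi)],lparts(1),[.5263,-.1061,np.radians(-122)],0,.025);print("s2",p[:2],np.degrees(p[2]),c,roi)
# check stop1 in tray: overlay crop
a=cv2.resize(S["color"][200:310,390:530],None,fx=2.5,fy=2.5);b=cv2.resize(f["color"],(420,315));h=max(a.shape[0],b.shape[0])
im=np.zeros((h,a.shape[1]+b.shape[1],3),np.uint8);im[:a.shape[0],:a.shape[1]]=a;im[:b.shape[0],a.shape[1]:]=b
cv2.imwrite("pics/c3.png",im)
E
```

```text
13.1 pos [ 0.5196 -0.1164  0.1727] rpy [-1.7998e+02  2.0000e-02 -1.2183e+02] q [ 0.15  0.19 -0.41  0.   -0.97 -0.7 ] F [-0.2  1.2  0.5] w 0.0497 g 0.0
[[319.8188565  252.97991602]
 [318.59597013 202.37131362]]
s2 [ 0.52702894 -0.10747097] -120.9218839187325 0.3236532701330667 (219, 152, 419, 322)
```

View pics/c3.png

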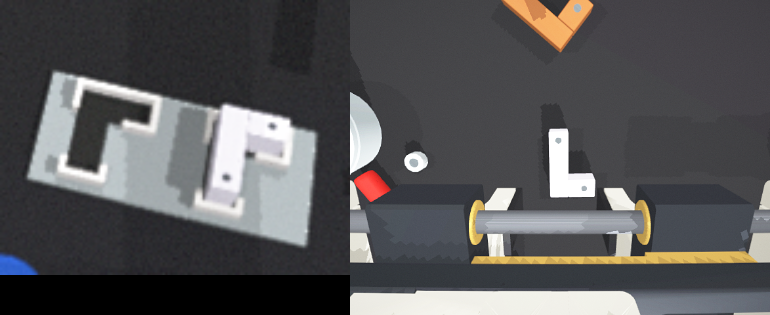

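Stop 1 is in pocket a, and stop 2 is clearly seen in the wrist view. Next I'll refit it and work out a grasp tilted -25°, so a 90° turn ends with the tool at 65° and the wrist stays off the bench.

```bash
python3 - <<'E'
from h import *
import pickle
f=pickle.load(open("w3.pkl","rb"))
p,c=fit([(f,bright(f,110),(285,185,381,304))],lparts(1),[.527,-.107,np.radians(-121.5)],0,.025);print("s2",p[:2],np.degrees(p[2]),c)
e=np.array([np.cos(p[2]),np.sin(p[2])]); s=monitor.get_state()
R1=Ro.from_euler("xyz",[180,0,np.degrees(p[2])],degrees=True)*Ro.from_rotvec([0,-np.radians(25),0])
print("toolz",R1.apply([0,0,1]),e)
G=np.array([*(p[:2]+.015*e),.0235]);t=G-.003*R1.apply([0,0,1]); print("G",G,"tcp",t)
for h in(.08,0):
    q=t+[0,0,h]; to(*q,R1.as_euler("xyz",degrees=True),s)
E
```

```text
s2 [ 0.52717093 -0.10751105] -121.2481936415149 0.013486984574036557
toolz [ 0.21923166  0.36130828 -0.90630779] [-0.51874631 -0.85492823]
G [ 0.51938973 -0.12033497  0.0235    ] tcp [ 0.51873204 -0.1214189   0.02621892]
rotvec(tool,deg) [ -0.16 -24.99  -0.66] shift now cm [ 0.47 -0.19  6.62] shift after turn cm [ 3.22 -0.19  5.8 ]
rotvec(tool,deg) [ -0.16 -24.99  -0.66] shift now cm [ 0.47 -0.19 14.62] shift after turn cm [ 6.61 -0.19 13.05]
```

Call:
servo_tool --targets '[{"angular": [0, 0, -0.6], "xyz": [0.47, -0.19, 3.3], "claw": 5}, {"angular": [0, 0, 0], "xyz": [0, 0, 3.3], "claw": 5}, {"angular": [0, -8.33, 0], "xyz": [0, 0, 0], "claw": 5}, {"angular": [0, -8.33, 0], "xyz": [0, 0, 0], "claw": 5}, {"angular": [0, -8.33, 0], "xyz": [0, 0, 0], "claw": 5}, {"angular": [0, 0, 0], "xyz": [1.13, 0, 2.4], "claw": 5}, {"angular": [0, 0, 0], "xyz": [1.13, 0, 2.4], "claw": 5}, {"angular": [0, 0, 0], "xyz": [0.42, 0, 0.9], "claw": 5}, {"angular": [0, 0, 0], "xyz": [0.42, 0, 0.9], "claw": 5}, {"angular": [0, 0, 0], "xyz": [0, 0, 0], "claw": 5}, {"angular": [0, 0, 0], "xyz": [0, 0, 0], "claw": 5}]'

```text
t: 14.35
eef_pos: [0.5177, -0.1222, 0.0334]
ee_rot: [3.14, 0.422, -2.119]
force: [-0.2, 1.2, -0.2]
width: 0.0503
gripper_force: 0.0
```

```bash
python3 - <<'E'
from h import *
s=st(); print(Ro.from_euler("xyz",s["ee_rot"]).as_matrix().round(3))
R1=Ro.from_euler("xyz",[180,0,-121.25],degrees=True)*Ro.from_rotvec([0,-np.radians(25),0])
to(.51873,-.12142,.0262,R1.as_euler("xyz",degrees=True),s)
E
```

```text
14.35 pos [ 0.5177 -0.1222  0.0334] rpy [ 179.91   24.16 -121.43] q [-0.19  0.38 -0.39 -0.6  -0.75  0.08] F [-0.2  1.2 -0.2] w 0.0503 g 0.0
[[-0.476 -0.854  0.212]
 [-0.779  0.521  0.35 ]
 [-0.409  0.001 -0.912]]
rotvec(tool,deg) [ 0.02 -0.84 -0.16] shift now cm [ 0.19 -0.05  0.71] shift after turn cm [ 0.2  -0.05  0.71]
```

Call:
servo_tool --targets '[{"angular": [0, -0.8, 0], "xyz": [0.2, -0.05, 0.65], "claw": 5}, {"angular": [0, 0, 0], "xyz": [0, 0, 0], "claw": 5}, {"angular": [0, 0, 0], "xyz": [0, 0, 0], "claw": 1.5}, {"angular": [0, 0, 0], "xyz": [0, 0, 0], "claw": 1.5}, {"angular": [0, 0, 0], "xyz": [0, 0, 0], "claw": 1.5}, {"angular": [0, 0, 0], "xyz": [0, 0, 0], "claw": 1.5}, {"angular": [0, 0, 0], "xyz": [0, 0, 0], "claw": 1.5}, {"angular": [0, 0, 0], "xyz": [0, 0, 0], "claw": 1.5}]' --force 40

```text
t: 15.15
eef_pos: [0.5181, -0.122, 0.0264]
ee_rot: [3.139, 0.436, -2.121]
force: [-0.3, 0.9, 3.6]
width: 0.0217
gripper_force: 40.0
```

```bash
python3 - <<'E'
from h import *
s=st()
E
```

```text
15.15 pos [ 0.5181 -0.122   0.0264] rpy [ 179.87   24.97 -121.52] q [-0.21  0.39 -0.38 -0.63 -0.74  0.11] F [-0.3  0.9  3.6] w 0.0217 g 40.0
```

Call:
servo_tool --targets '[{"angular": [0, 0, 0], "xyz": [-1.7, 0, -3.6], "claw": 1.5}, {"angular": [0, 0, 0], "xyz": [-1.7, 0, -3.6], "claw": 1.5}, {"angular": [0, 0, 0], "xyz": [-1.7, 0, -3.6], "claw": 1.5}, {"angular": [0, 8.33, 0], "xyz": [0, 0, 0], "claw": 1.5}, {"angular": [0, 8.33, 0], "xyz": [0, 0, 0], "claw": 1.5}, {"angular": [0, 8.33, 0], "xyz": [0, 0, 0], "claw": 1.5}, {"angular": [0, 0, -7.9], "xyz": [0, 0, 0], "claw": 1.5}, {"angular": [0, 0, -7.9], "xyz": [0, 0, 0], "claw": 1.5}, {"angular": [0, 0, -7.9], "xyz": [0, 0, 0], "claw": 1.5}, {"angular": [0, 0, -7.9], "xyz": [0, 0, 0], "claw": 1.5}, {"angular": [0, 6, 0], "xyz": [0, 0, 0], "claw": 1.5}, {"angular": [0, 6, 0], "xyz": [0, 0, 0], "claw": 1.5}, {"angular": [0, 6, 0], "xyz": [0, 0, 0], "claw": 1.5}, {"angular": [0, 6, 0], "xyz": [0, 0, 0], "claw": 1.5}, {"angular": [0, 0, 0], "xyz": [0, 0, 0], "claw": 1.5}]'

```text
t: 16.65
eef_pos: [0.5178, -0.1208, 0.1443]
ee_rot: [3.136, -0.423, -1.563]
force: [-1.0, 0.1, -2.9]
width: 0.0216
gripper_force: 40.0
```

```bash
python3 - <<'E'
from h import *
s=st(); print(Ro.from_euler("xyz",s["ee_rot"]).as_matrix().round(3))
E
```

```text
16.65 pos [ 0.5178 -0.1208  0.1443] rpy [179.69 -24.21 -89.56] q [ 0.38  0.23 -0.7   0.52 -0.88 -0.75] F [-1.   0.1 -2.9] w 0.0216 g 40.0
[[ 0.007 -1.    -0.002]
 [-0.912 -0.005 -0.41 ]
 [ 0.41   0.005 -0.912]]
```

Call:
servo_tool --targets '[{"angular": [0, 6, 0], "xyz": [0, 0, 0], "claw": 1.5}, {"angular": [0, 6, 0], "xyz": [0, 0, 0], "claw": 1.5}, {"angular": [0, 6, 0], "xyz": [0, 0, 0], "claw": 1.5}, {"angular": [0, 6, 0], "xyz": [0, 0, 0], "claw": 1.5}, {"angular": [0, 6, 0], "xyz": [0, 0, 0], "claw": 1.5}, {"angular": [0, 6, 0], "xyz": [0, 0, 0], "claw": 1.5}, {"angular": [0, 5, 0], "xyz": [0, 0, 0], "claw": 1.5}, {"angular": [0, 0, 0], "xyz": [0, 0, 0], "claw": 1.5}, {"angular": [0, 0, 0], "xyz": [0, 0, 0], "claw": 1.5}]'

```text
t: 17.55
eef_pos: [0.5185, -0.1217, 0.1447]
ee_rot: [3.132, -1.131, -1.561]
force: [-0.5, -0.9, -2.2]
width: 0.0215
gripper_force: 40.0
```

```bash
python3 - <<'E'
from h import *
s=st(); print(Ro.from_euler("xyz",s["ee_rot"]).as_matrix().round(3))
f=viewer.grab_frame("scene"); cv2.imwrite("pics/s4.png",f["color"])
# stop height: TCP->stop grip along stop x (up): grasp geometry
s0=np.array([.5181,-.122,.0264]); p=np.array([.52717,-.10751,.0125]); e=np.array([np.cos(np.radians(-121.25)),np.sin(np.radians(-121.25)),0])
print("TCP ahead of stop grip along x",(s0-p)@e," -> TCP z when standing", .04+(s0-p)@e)
E
```

```text
17.55 pos [ 0.5185 -0.1217  0.1447] rpy [179.44 -64.81 -89.42] q [ 0.58  0.52 -0.85  0.93 -1.25 -1.39] F [-0.5 -0.9 -2.2] w 0.0215 g 40.0
[[ 0.004 -1.    -0.001]
 [-0.426 -0.001 -0.905]
 [ 0.905  0.004 -0.426]]
TCP ahead of stop grip along x 0.01709294645756694  -> TCP z when standing 0.05709294645756694
```

View pics/s4.png

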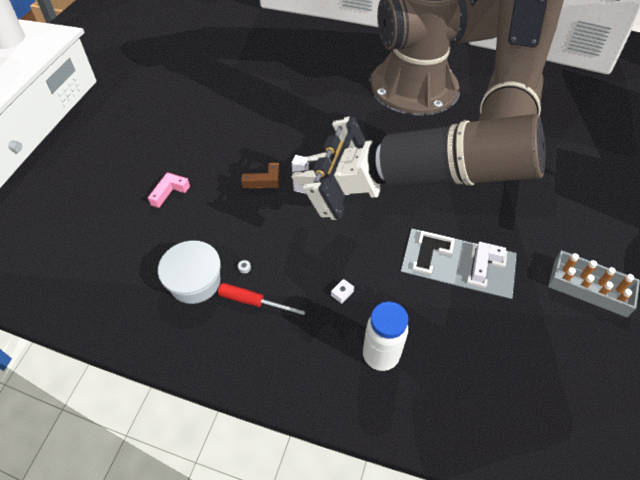

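The scene view shows stop 2 held upright at (303,172), with the wrist well clear of the bench and the tray. Lowering it now.

Call:
servo_tool --targets '[{"angular": [0, 0, 0], "xyz": [-2.7, 0, 1.27], "claw": 1.5}, {"angular": [0, 0, 0], "xyz": [-2.7, 0, 1.27], "claw": 1.5}, {"angular": [0, 0, 0], "xyz": [-1.6, 0, 0.75], "claw": 1.5}, {"angular": [0, 0, 0], "xyz": [-0.4, 0, 0.19], "claw": 1.5}, {"angular": [0, 0, 0], "xyz": [0, 0, 0], "claw": 1.5}, {"angular": [0, 0, 0], "xyz": [0, 0, 0], "claw": 1.5}, {"angular": [0, 0, 0], "xyz": [0, 0, 0], "claw": 1.5}]'

```text
t: 18.3
eef_pos: [0.5188, -0.1217, 0.0648]
ee_rot: [3.141, -1.133, -1.568]
force: [0.5, 0.9, -2.3]
width: 0.0215
gripper_force: 40.0
```

Call:
servo_tool --targets '[{"angular": [0, 0, 0], "xyz": [-0.45, 0, 0.21], "claw": 1.5}, {"angular": [0, 0, 0], "xyz": [-0.15, 0, 0.07], "claw": 1.5}, {"angular": [0, 0, 0], "xyz": [0, 0, 0], "claw": 1.5}, {"angular": [0, 0, 0], "xyz": [0, 0, 0], "claw": 1.5}]'

```text
t: 18.7
eef_pos: [0.5186, -0.1218, 0.0573]
ee_rot: [3.137, -1.134, -1.564]
force: [-0.4, 0.8, 1.5]
width: 0.0219
gripper_force: 40.0
```

Fz changed from -2.3 to +1.5 N, so the foot is on the bench. I'll release and back off along the tool axis.

Call:
servo_tool --targets '[{"angular": [0, 0, 0], "xyz": [0, 0, 0], "claw": 2.6}, {"angular": [0, 0, 0], "xyz": [0, 0, 0], "claw": 3.2}, {"angular": [0, 0, 0], "xyz": [0, 0, 0], "claw": 4}, {"angular": [0, 0, 0], "xyz": [0, 0, 0], "claw": 4}, {"angular": [0, 0, 0], "xyz": [0, 0, -0.5], "claw": 4}, {"angular": [0, 0, 0], "xyz": [0, 0, -1.5], "claw": 4}, {"angular": [0, 0, 0], "xyz": [0, 0, -3], "claw": 4}, {"angular": [0, 0, 0], "xyz": [0, 0, -4], "claw": 4}, {"angular": [0, 0, 0], "xyz": [3.6, 0, -3], "claw": 4}, {"angular": [0, 0, 0], "xyz": [3.6, 0, -1.7], "claw": 1}, {"angular": [0, 0, 0], "xyz": [0, 0, 0], "claw": 1}, {"angular": [0, 0, 0], "xyz": [0, 0, 0], "claw": 1}]'

```text
t: 19.9
eef_pos: [0.5185, -0.0276, 0.1809]
ee_rot: [3.14, -1.132, -1.567]
force: [-0.3, -0.5, 0.2]
width: 0.0211
gripper_force: 0.0
```

```bash
python3 - <<'E'
from h import *
s=st()
f=viewer.grab_frame("scene");T=viewer.grab_frame("top")
c=w2px(f,[[.51,-.136,.04]])[0];d=w2px(T,[[.51,-.136,.04]])[0];print(c,d)
def crop(F,c): u,v=int(c[0]),int(c[1]); return cv2.resize(F["color"][v-50:v+50,u-60:u+60],None,fx=3,fy=3)
cv2.imwrite("pics/c5.png",np.hstack([crop(f,c),crop(T,d)]))
E
```

```text
19.9 pos [ 0.5185 -0.0276  0.1809] rpy [179.92 -64.85 -89.78] q [ 0.76  0.52 -0.7   0.73 -1.39 -1.31] F [-0.3 -0.5  0.2] w 0.0211 g 0.0
[302.62467449 200.75889656] [358.61382135 289.32031067]
```

View pics/c5.png

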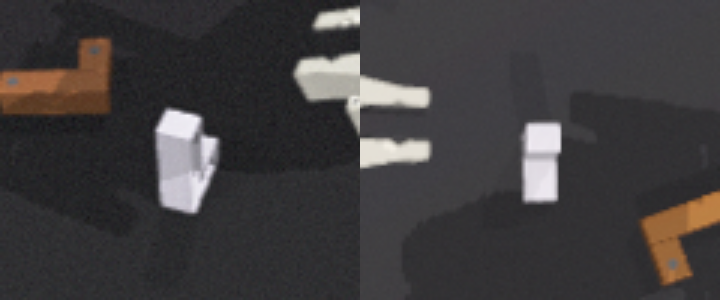

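Stop 2 is standing on its foot at about (542,165) in the right-hand (top) crop. I'll straighten the tool, move to its right side and push the top toward +y.

Call:
servo_tool --targets '[{"angular": [0, -8.1, 0], "xyz": [0, 0, 0], "claw": 0}, {"angular": [0, -8.1, 0], "xyz": [0, 0, 0], "claw": 0}, {"angular": [0, -8.1, 0], "xyz": [0, 0, 0], "claw": 0}, {"angular": [0, -8.1, 0], "xyz": [0, 0, 0], "claw": 0}, {"angular": [0, -8.1, 0], "xyz": [0, 0, 0], "claw": 0}, {"angular": [0, -8.1, 0], "xyz": [0, 0, 0], "claw": 0}, {"angular": [0, -8.1, 0], "xyz": [0, 0, 0], "claw": 0}, {"angular": [0, -8.1, 0], "xyz": [0, 0, 0], "claw": 0}, {"angular": [0, 0, 0], "xyz": [4, 0, 0], "claw": 0}, {"angular": [0, 0, 0], "xyz": [4, 0, 0], "claw": 0}, {"angular": [0, 0, 0], "xyz": [4, 0, 0], "claw": 0}, {"angular": [0, 0, 0], "xyz": [4, 0, 0], "claw": 0}, {"angular": [0, 0, 0], "xyz": [0, 0, 4], "claw": 0}, {"angular": [0, 0, 0], "xyz": [0, 0, 4], "claw": 0}, {"angular": [0, 0, 0], "xyz": [0, 0, 2], "claw": 0}, {"angular": [0, 0, 0], "xyz": [0, 0, 0], "claw": 0}, {"angular": [0, 0, 0], "xyz": [0, 0, 0], "claw": 0}]'

```text
t: 21.7
eef_pos: [0.5182, -0.1887, 0.0802]
ee_rot: [3.137, -0.003, -1.569]
force: [-0.1, 0.0, 0.3]
width: 0.0005
gripper_force: 0.0
```

Call:
servo_tool --targets '[{"angular": [0, 0, 0], "xyz": [-2, 0, 0], "claw": 0}, {"angular": [0, 0, 0], "xyz": [-0.7, 0, 0], "claw": 0}, {"angular": [0, 0, 0], "xyz": [-0.7, 0, 0], "claw": 0}, {"angular": [0, 0, 0], "xyz": [-0.7, 0, 0], "claw": 0}, {"angular": [0, 0, 0], "xyz": [-0.7, 0, 0], "claw": 0}, {"angular": [0, 0, 0], "xyz": [-0.7, 0, 0], "claw": 0}, {"angular": [0, 0, 0], "xyz": [-0.7, 0, 0], "claw": 0}, {"angular": [0, 0, 0], "xyz": [-0.7, 0, 0], "claw": 0}, {"angular": [0, 0, 0], "xyz": [0, 0, 0], "claw": 0}, {"angular": [0, 0, 0], "xyz": [0, 0, 0], "claw": 0}, {"angular": [0, 0, 0], "xyz": [0, 0, -4], "claw": 5}, {"angular": [0, 0, 0], "xyz": [0, 0, -4], "claw": 5}, {"angular": [0, 0, 0], "xyz": [0, 0, 0], "claw": 5}]'

```text
t: 23.0
eef_pos: [0.5218, -0.1196, 0.166]
ee_rot: [-3.135, -0.003, -1.568]
force: [-0.1, -0.1, -0.2]
width: 0.0191
gripper_force: 0.0
```

```bash
python3 - <<'E'
from h import *
import pickle
s=st()
f=viewer.grab_frame("scene");w=viewer.grab_frame("wrist");T=viewer.grab_frame("top")
for n,x in(("s6",f),("w6",w),("t6",T)): pickle.dump(x,open(n+".pkl","wb"))
u=int(w2px(f,[[.52,-.1,.02]])[0][0]);v=int(w2px(f,[[.52,-.1,.02]])[0][1])
a=cv2.resize(f["color"][v-60:v+60,u-60:u+60],(360,360));b=cv2.resize(w["color"],(440,330));b=np.vstack([b,np.zeros((30,440,3),np.uint8)])
cv2.imwrite("pics/c6.png",np.hstack([a,b])); print(u,v)
E
```

```text
23.0 pos [ 0.5218 -0.1196  0.166 ] rpy [-179.62   -0.19  -89.82] q [ 0.14  0.2  -0.42  0.01 -0.95 -0.14] F [-0.1 -0.1 -0.2] w 0.0191 g 0.0
317 214
```

View pics/c6.png

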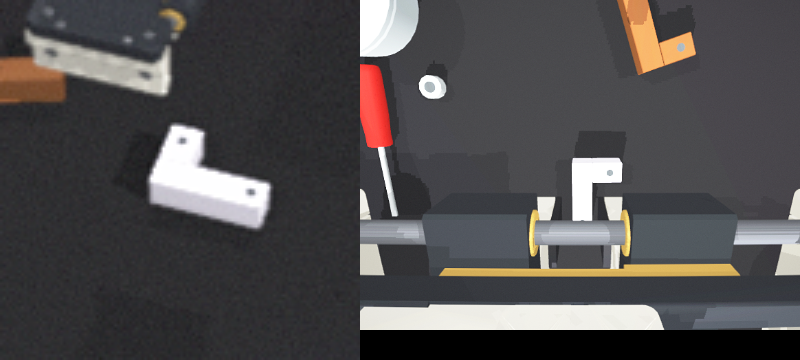

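Stop 2 now lies flat and right-handed: x along +y, foot toward the robot. I'll fit its pose.

```bash
python3 - <<'E'
from h import *
import pickle
S=pickle.load(open("s6.pkl","rb"));w=pickle.load(open("w6.pkl","rb"))
p,c=fit([(S,bright(S,100),(300,193,360,232))],lparts(0),[.52,-.083,np.radians(90)],0,.025);print("scene",p[:2],np.degrees(p[2]),c)
W=bright(w,110); W[300:]=0
p2,c2=fit([(w,W,(285,205,420,282))],lparts(0),p,0,.025);print("wrist",p2[:2],np.degrees(p2[2]),c2)
B=(p+p2)/2
e=np.array([np.cos(p2[2]),np.sin(p2[2])]);
for q in(p,p2):
  g=q[:2]+.011*e; to(g[0],g[1],.027,[180,0,np.degrees(q[2])-180])
E
```

```text
scene [ 0.51650186 -0.08243007] 90.21022245417807 0.025181122645136486
wrist [ 0.51815294 -0.08278745] 90.52829548004065 0.01337387851881958
rotvec(tool,deg) [ 0.12 -0.14 -0.12] shift now cm [-4.83  0.15 13.34] shift after turn cm [-4.79  0.17 13.35]
rotvec(tool,deg) [ 0.12 -0.14 -0.43] shift now cm [-4.79 -0.02 13.34] shift after turn cm [-4.76 -0.02 13.35]
```

Call:
servo_tool --targets '[{"angular": [0, 0, -0.3], "xyz": [-2.4, 0.05, 0], "claw": 5}, {"angular": [0, 0, 0], "xyz": [-2.38, 0, 0], "claw": 5}, {"angular": [0, 0, 0], "xyz": [0, 0, 3.5], "claw": 5}, {"angular": [0, 0, 0], "xyz": [0, 0, 3.5], "claw": 5}, {"angular": [0, 0, 0], "xyz": [0, 0, 3.5], "claw": 5}, {"angular": [0, 0, 0], "xyz": [0, 0, 1.8], "claw": 5}, {"angular": [0, 0, 0], "xyz": [0, 0, 0.7], "claw": 5}, {"angular": [0, 0, 0], "xyz": [0, 0, 0], "claw": 5}, {"angular": [0, 0, 0], "xyz": [0, 0, 0], "claw": 5}]'

```text
t: 24.05
eef_pos: [0.5179, -0.0719, 0.0308]
ee_rot: [3.14, -0.003, -1.563]
force: [0.6, 0.9, 1.1]
width: 0.0503
gripper_force: 0.0
```

Call:
servo_tool --targets '[{"angular": [0, 0, 0], "xyz": [0, 0, 0], "claw": 1.5}, {"angular": [0, 0, 0], "xyz": [0, 0, 0], "claw": 1.5}, {"angular": [0, 0, 0], "xyz": [0, 0, 0], "claw": 1.5}, {"angular": [0, 0, 0], "xyz": [0, 0, 0], "claw": 1.5}, {"angular": [0, 0, 0], "xyz": [0, 0, 0], "claw": 1.5}, {"angular": [0, 0, 0], "xyz": [0, 0, 0], "claw": 1.5}]' --force 30

```text
t: 24.65
eef_pos: [0.5178, -0.0718, 0.0309]
ee_rot: [3.14, -0.003, -1.563]
force: [-2.3, 0.5, 5.9]
width: 0.0217
gripper_force: 30.0
```

```bash
python3 -c "
from h import *
st()"
```

```text
24.65 pos [ 0.5178 -0.0718  0.0309] rpy [ 1.799e+02 -1.600e-01 -8.956e+01] q [ 0.24  0.36 -0.58  0.   -0.63 -0.24] F [-2.3  0.5  5.9] w 0.0217 g 30.0
```

Call:
servo_tool --targets '[{"angular": [0, 0, 0], "xyz": [0, 0, -3], "claw": 1.5}, {"angular": [0, 0, 0], "xyz": [0, 0, -4], "claw": 1.5}, {"angular": [0, 0, 8.1], "xyz": [0, 0, -3], "claw": 1.5}, {"angular": [0, 0, 8.1], "xyz": [0, 0, 0], "claw": 1.5}, {"angular": [0, 0, 8.1], "xyz": [0, 0, 0], "claw": 1.5}, {"angular": [0, 0, 8.1], "xyz": [0, 0, 0], "claw": 1.5}, {"angular": [0, 0, 8.1], "xyz": [0, 0, 0], "claw": 1.5}, {"angular": [0, 0, 8.1], "xyz": [0, 0, 0], "claw": 1.5}, {"angular": [0, 0, 8.1], "xyz": [0, 0, 0], "claw": 1.5}, {"angular": [0, 0, 8.1], "xyz": [0, 0, 0], "claw": 1.5}, {"angular": [0, 0, 8.1], "xyz": [0, 0, 0], "claw": 1.5}, {"angular": [0, 0, 8.1], "xyz": [0, 0, 0], "claw": 1.5}, {"angular": [0, 0, 8.1], "xyz": [0, 0, 0], "claw": 1.5}, {"angular": [0, 0, 0], "xyz": [-1.1, 4.1, 0], "claw": 1.5}, {"angular": [0, 0, 0], "xyz": [-1.1, 4.1, 0], "claw": 1.5}, {"angular": [0, 0, 0], "xyz": [-1.07, 4.1, 0], "claw": 1.5}, {"angular": [0, 0, 0], "xyz": [0, 4.1, 0], "claw": 1.5}, {"angular": [0, 0, 0], "xyz": [0, 4.1, 0], "claw": 1.5}, {"angular": [0, 0, 0], "xyz": [0, 0, 0], "claw": 1.5}, {"angular": [0, 0, 0], "xyz": [0, 0, 0], "claw": 1.5}]'

```text
t: 26.65
eef_pos: [0.5452, 0.135, 0.1292]
ee_rot: [-3.138, -0.003, -3.116]
force: [-0.0, -0.3, -2.6]
width: 0.0221
gripper_force: 30.0
```

```bash
python3 -c "
from h import *
s=st();to(.5458,.1339,.0349,[180,0,-178.7],s)"
```

```text
26.65 pos [0.5452 0.135  0.1292] rpy [-179.81   -0.2  -178.56] q [ 0.59  0.28 -0.4   0.   -0.9  -2.14] F [-0.  -0.3 -2.6] w 0.0221 g 30.0
rotvec(tool,deg) [-0.19 -0.2   0.14] shift now cm [-0.09 -0.08  9.43] shift after turn cm [-0.06 -0.12  9.43]
```

Call:
servo_tool --targets '[{"angular": [0, 0, 0.14], "xyz": [-0.06, -0.1, 3], "claw": 1.5}, {"angular": [0, 0, 0], "xyz": [0, 0, 3], "claw": 1.5}, {"angular": [0, 0, 0], "xyz": [0, 0, 1.5], "claw": 1.5}, {"angular": [0, 0, 0], "xyz": [0, 0, 0], "claw": 1.5}, {"angular": [0, 0, 0], "xyz": [0, 0, 0], "claw": 1.5}, {"angular": [0, 0, 0], "xyz": [0, 0, 0], "claw": 1.5}]'

```text
t: 27.25
eef_pos: [0.547, 0.1328, 0.056]
ee_rot: [-3.139, -0.001, -3.121]
force: [-0.5, 0.4, -1.2]
width: 0.0217
gripper_force: 30.0
```

Call:
servo_tool --targets '[{"angular": [0, 0, 0], "xyz": [0.12, 0.1, 0.4], "claw": 1.5}, {"angular": [0, 0, 0], "xyz": [0, 0, 0.4], "claw": 1.5}, {"angular": [0, 0, 0], "xyz": [0, 0, 0.4], "claw": 1.5}, {"angular": [0, 0, 0], "xyz": [0, 0, 0.4], "claw": 1.5}, {"angular": [0, 0, 0], "xyz": [0, 0, 0.3], "claw": 1.5}, {"angular": [0, 0, 0], "xyz": [0, 0, 0.1], "claw": 1.5}, {"angular": [0, 0, 0], "xyz": [0, 0, 0], "claw": 1.5}]'

```text
t: 27.95
eef_pos: [0.5449, 0.1339, 0.035]
ee_rot: [-3.139, -0.003, -3.121]
force: [-2.5, -0.6, 3.4]
width: 0.0219
gripper_force: 30.0
```

At the expected height with light contact. Releasing, retreating and checking.

Call:
servo_tool --targets '[{"angular": [0, 0, 0], "xyz": [0, 0, 0], "claw": 3.8}, {"angular": [0, 0, 0], "xyz": [0, 0, 0], "claw": 3.8}, {"angular": [0, 0, 0], "xyz": [0, 0, 0], "claw": 3.8}, {"angular": [0, 0, 0], "xyz": [0, 0, -1], "claw": 3.8}, {"angular": [0, 0, 0], "xyz": [0, 0, -3], "claw": 3.8}, {"angular": [0, 0, 0], "xyz": [0, 0, -4.5], "claw": 5}, {"angular": [0, 0, 0], "xyz": [0, 0, -4.5], "claw": 5}, {"angular": [0, 0, 0], "xyz": [0, -4, -3], "claw": 5}, {"angular": [0, 0, 0], "xyz": [0, -4, 0], "claw": 5}, {"angular": [0, 0, 0], "xyz": [0, -4, 0], "claw": 5}, {"angular": [0, 0, 0], "xyz": [0, -4, 0], "claw": 5}, {"angular": [0, 0, 0], "xyz": [0, -4, 0], "claw": 5}, {"angular": [0, 0, 0], "xyz": [0, -4, 0], "claw": 5}, {"angular": [0, 0, 0], "xyz": [0, 0, 0], "claw": 5}]'

```text
t: 29.35
eef_pos: [0.5498, -0.1093, 0.1962]
ee_rot: [-3.138, -0.002, -3.125]
force: [-0.5, -0.1, -0.6]
width: 0.05
gripper_force: 0.0
```

```bash
python3 - <<'E'
from h import *
f=viewer.grab_frame("scene");T=viewer.grab_frame("top")
for n,F,r in(("scene",f,(395,215,530,305)),("top",T,(165,245,275,315))):
  for nm,g in(("a",(.5329,.2417)),("b",(.5354,.1337))):
    c=w2px(F,[[g[0],g[1],.029]])[0].astype(int)
    p,e=fit([(F,(F["color"].min(2)>225).astype(float),(c[0]-25,c[1]-25,c[0]+25,c[1]+25))],lparts(0),[*g,.023],.012,.029); print(n,nm,p[:2].round(4),np.degrees(p[2]).round(1),round(e,2))
a=cv2.resize(f["color"][205:310,385:530],(400,290));b=cv2.resize(T["color"][245:318,165:275],(400,290))
cv2.imwrite("pics/c7.png",np.hstack([a,b]))
E
```

```text
scene a [0.5301 0.2451] 1.7 0.5
scene b [0.523  0.1347] -0.1 0.44
top a [0.4876 0.3519] -87.8 1.0
top b [0.5354 0.1337] 1.3 infh.py:37: RuntimeWarning: divide by zero encountered in scalar divide
  r=mask_prism(f,parts,p,z0,z1); d=(r-m)[v0:v1,u0:u1]; e+=(d*d).sum()/m[v0:v1,u0:u1].sum()
  np.max(np.abs(fsim[0] - fsim[1:])) <= fatol):
```

View pics/c7.png

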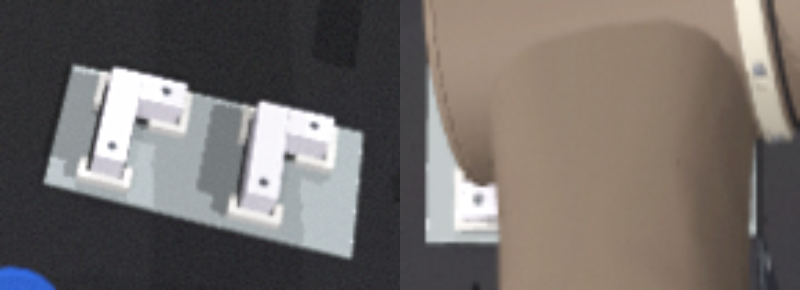

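The scene view shows both stops flat inside their pocket walls and alike in orientation: pocket b at about (140,120) and pocket a at about (280,160) in the crop. The numeric fit here is unusable because the white walls merge with the stops and the arm blocks the top view. However, the release heights matched the pocket floor, and the 2.5 mm walls limit the offset. Handing in.

```bash
python3 -c "
from station import order
print(order.job_done())"
```

```text
the job is handed in; nothing more can be done
None
```

I turned over only the mirrored stop, laid both stops in their pockets (stop 1 in a, stop 2 in b) and handed the job in at about 29.5 s; the last scene picture shows both flat inside the walls, but no verdict came back.

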